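# Clear the stall scale and hold its zero key

### The job

The counter scale has to be zeroed: lift the soup canister off its pan by the handle and set it down gently, upright and wholly on the round wooden board, and let go of it. Then, with the fingers, press the scale's round zero key all the way down without leaning hard on it, and finish while still holding it down. Do not press the square keys, and leave everything else where it is.

Things in the scene. Friction and masses are not known exactly. Their poses are not given: they have to be found in the camera images.
- scale: counter scale fixed to the counter, 270 (x) by 220 mm (y); origin at the centre of its underside, x from its key panel to its pan, y left, z up. Pan: flat plate 182 (x) by 214 mm (y), centred 35 mm along +x, top 90 mm above the counter. The panel, top 48 mm up, is the 75 mm strip at the -x end near the robot, with three black spring keys in a row along y, 70 mm apart, at x = -92 mm
- zero_key_top (a point): centre of the flat top of the zero key, the only round key: 36 mm across, at the left (+y) end of the row of keys. Unpressed, its top is 66 mm above the counter, 18 mm above the panel; it moves with the key straight down. Its spring pushes back with about 2 N at rest and 8 N fully down, where it meets a hard stop
- zero_key (a joint): travel of the round zero key in m: 0 up, 0.010 fully down on its stop (8 N); it springs back when let go
- square_key_mid (a joint): black square key 26 mm wide on the scale's panel, in the middle of the row, 70 mm to the right of the round key; same height, travel and spring as the round key, value in m, 0 up, 0.010 fully down; not to be pressed
- square_key_right (a joint): black square key 26 mm wide on the scale's panel, at the right (-y) end of the row, 140 mm to the right of the round key; same height, travel and spring as the round key, value in m, 0 up, 0.010 fully down; not to be pressed
- canister: open steel soup canister, about 0.4 to 0.7 kg, standing on the scale's pan: 110 mm across, 110 mm high, with a fixed arched carrying handle over its mouth. Origin at the centre of its underside, z up; the handle's arch lies in its y-z plane, its legs (8 mm rods) rising from the rim at y = -55 and +55 mm
- canister_grip (a point): centre of the wooden grip bar at the top of the canister's handle, 170 mm above the canister's underside; axes as the canister's. The bar is 74 mm long along y, 16 mm thick along x, 18 mm high, with 51 mm of free room beneath it down to the rim
- board: flat round wooden pot board fixed on the counter to the left or right of the scale, 190 mm across, 12 mm thick; origin at the centre of its underside, top 12 mm above the counter
- basin: empty round steel bowl, 180 mm across, 70 mm high, on the other side of the scale from the board; origin at the centre of its underside; leave alone
- bottle: brown glass bottle with red cap, 56 mm across, 170 mm high, beyond the scale and to its side; origin under its centre; leave alone
- jar: glass jar with white cap, 68 mm across, 90 mm high, beyond the scale and to its side; origin under its centre; leave alone
- spoon: steel spoon with a wooden handle lying flat on the counter near the robot; leave alone
- cup: orange plastic cup, 72 mm across, 85 mm high, near the robot; origin under its centre; leave alone
- bowls: stack of four white bowls, 120 mm across, 100 mm high; origin under its centre; leave alone
- tub: white square plastic tub, 90 mm wide, 70 mm high; origin under its centre; leave alone
Things that resemble listed ones, but are neither listed nor needed, are in the scene too. Of the things that look like the board, the smaller one is meant.

How it is judged:
On the way, in this order (a step that is already met when the one before it is completed fails the run):
1. the canister is lifted clear of the scale's pan in the fingers (z of canister in the frame of scale above 0.1 m and contact force between canister and scale below 0.05 N and contact force between the fingers and canister above 1 N), for 0.1 s.
2. the canister stands upright on the wooden board, let go (horizontal distance between canister and board below 0.042 m and height (world z) of canister between 0.008 and 0.017 m and angle between canister's own z axis and vertical below 0.08 rad and linear speed of canister below 0.03 m/s and contact force between canister and board above 1.5 N and contact force between canister and the arm below 0.05 N and contact force between canister and the fingers below 0.05 N and contact force between canister and scale below 0.05 N), for 0.2 s.
At the end, for the whole second after the job is handed in: The canister stands upright (within 0.08 rad), at rest and untouched on the wooden board, its centre within 42 mm of the board's, clear of the scale; the fingers hold the round zero key pressed by more than 8 of its 10 mm with 3 to 30 N (all of step 2 and value of joint zero_key above 0.008 m and contact force between the fingers and zero_key between 3 and 30 N); the arm keeps its last pose, push and grip.
It fails at once if the zero key is pressed while the canister still stands on the scale (value of joint zero_key above 0.004 m and contact force between canister and scale above 0.5 N).
It fails at once if a square key is pressed (value of joint any of square_key_mid, square_key_right above 0.004 m).
It fails at once if the canister is tipped (angle between canister's own z axis and vertical above 0.5 rad).
It fails at once if the canister is dropped or knocked along (contact force between canister and the fingers below 0.05 N and linear speed of canister above 0.45 m/s).
It fails at once if one of the other things on the counter is moved (distance of any of basin, bottle, jar, spoon, cup, bowls, tub from where it was at the start of the episode above 0.03 m).
It also fails if it takes over 42 s, if anything falls off the work surface, if the arm or the gripper's body presses on something with over 40 N, if the wrist force passes 120 N, or if a joint passes its speed limit or range.

### The arm

A 7-joint arm with a two-finger parallel gripper is mounted at the origin on the work surface. World frame = base frame: x ahead of the robot, y to its left, z up, the work surface at z = 0. Lengths are in m, angles in rad, forces in N, time in s.
With the tool pointing down it reaches from about 0.425 to 0.95 m from the base axis. Payload 4.7 kg.
Tool frame: the origin (TCP) lies on the centre line of the jaws, within the pads' length; the fingertips stand robot.nose_length ahead of it and the grasp point (between the pads) lies 8 mm behind it (robot.nose_length is the distance from the TCP to the fingertips, in m); z points along the fingers, x is the direction in which the jaws open and shut, and the axes are right-handed (so a half turn about z gives the same grasp; the last joint's range is limited). The gripper opens to 85 mm and grips with 20 to 120 N. Pads are 22 mm wide; open, the fingers measure 114 mm over their backs; the gripper's body (76 mm by 85 mm) begins 54 mm behind the grasp point. The pads swing forward as they close: fully open they stand 13 mm farther back than shut.
Start: joints at [1.202, 0.469, -0.049, 1.532, 0.024, 1.141, -0.082], TCP at [0.225, -0.636, 0.242] pointing down, gripper open.
Joint ranges: [-2.59, 2.59], [-0.33, 1.99], [-1.39, 1.29], [0.1, 2.45], [-1.04, 4.18], [0.21, 1.99], [-2.66, 2.66]. Speed limits (rad/s): [2.57, 2.57, 3.14, 3.14, 3.14, 3.14, 3.14].

### API

Orientations are given as [roll, pitch, yaw] about the fixed x, y, z axes, in that order (R = Rz(yaw) Ry(pitch) Rx(roll)).
In Python, from plant import robot gives the robot as it stands. Calls block until the motion is done:
- robot.goto(position, orientation): joint-space move of the TCP to a pose.
- robot.move_straight(position, vel=0.15, attitude=None, contact_N=None): straight line of the TCP; attitude=None keeps the orientation; vel is the mean speed in m/s. With contact_N (N) it stops when the force on the tool has changed by that much, and returns True; else False.
- robot.move_joints(angles): joint-space move.
- robot.grip(opening, strength=None): opening from 0.0 (shut) to 1.0 (fully open); strength is the grip in N (None keeps the last); returns when the fingers have stopped.
- robot.sleep(seconds).
- robot.inverse_kinematics(position, orientation): joint angles nearest the present ones, or None.
- robot.sense(): the state.
- robot.grab_frame(name): name is "scene" or "top"; returns a dict with "image" (400x640x3 uint8, red, green, blue), "range_z" (400x640 float32, m along the optical axis (not along the pixel's ray), 0 where there is no reading), "fx", "fy", "cx", "cy" (pixels), "dist_coeffs" ([k1, k2, p1, p2, k3] as OpenCV has them; the pictures are not rectified), "R" (3x3) and "t" (3): a world point X has camera coordinates R X + t. Camera axes: x right, y down, z forward; pixel columns grow to the right and rows downward; lengths in m; the calibration is good to about 2 mm. A picture is of the moment at which its call begins.
A pose or a line that the arm cannot do raises robot.IKError and nothing moves.
- robot.close_job(): hands the job in, once; it reports no verdict.
The state is a dict: "t": time; "joint_pos": joint angles; "joint_velocities": joint speeds; "effort": joint torques, N m; "tcp_pos": TCP position; "tcp_rot": TCP orientation; "wrist_force": force on the tool from outside, world axes, zero at the start; "torque": the same for the moment, N m; "opening": opening from 0.0 (shut) to 1.0 (fully open).
Only numpy, scipy, OpenCV 4.12 (cv2) and the standard library are available. Lean on these libraries where they do the work, as an engineer would, in place of code of your own. Each camera call takes 0.05 s, during which the arm holds its last target. There are 200 camera calls.

## Working session

There is one attempt and no reset: what is moved stays moved. The work goes in short steps, each a Python script; the robot and the scene stay as the last script left them, time stands still between calls to the robot, and variables do not carry over. Pictures are saved under pics/ and viewed, about 8 in all and at most 12, crops included, and the job is handed in when it is done.

```bash
ls; mkdir -p pics
cat > h.py <<'E'
import numpy as np, cv2, pickle
from plant import robot
def snap(n):
    f=robot.grab_frame(n); pickle.dump(f,open(f'{n}.pkl','wb')); return f
def cloud(f):
    h,w=f['range_z'].shape
    u,v=np.meshgrid(np.arange(w),np.arange(h))
    K=np.array([[f['fx'],0,f['cx']],[0,f['fy'],f['cy']],[0,0,1.]])
    p=cv2.undistortPoints(np.stack([u,v],-1).reshape(-1,1,2).astype(float),K,np.array(f['dist_coeffs'],float)).reshape(h,w,2)
    z=f['range_z'][...,None]
    X=np.concatenate([p*z,z],-1)
    X=(X-np.array(f['t']))@np.array(f['R'])
    X[f['range_z']==0]=np.nan
    return X
E
python3 - <<'E'
from h import *
for n in ['scene','top']:
    f=snap(n); cv2.imwrite(f'pics/{n}0.png',f['image'][...,::-1]); print(n,f['fx'],f['t'],-np.array(f['R']).T@np.array(f['t']))
s=robot.sense();print(s,robot.nose_length)
E
```

```text
pics
scene 518.5901259338584 [ 0.35339083 -0.0983022   2.10802044] [1.34494266 0.9381332  1.37453044]
top 420.23475321573454 [0.00198078 0.51349074 1.38600986] [ 0.38272355 -0.00960884  1.42763102]
{'t': 0.1, 'joint_pos': array([ 1.202082  ,  0.46939109, -0.04861745,  1.53356444,  0.02406907,
        1.14100425, -0.08229006]), 'joint_velocities': array([-0.00228838, -0.00046765, -0.00232965, -0.00205457, -0.00150439,
       -0.00046451, -0.00045945]), 'effort': array([ 1.44113715e-04, -5.11514890e+01, -4.71866399e-02, -2.38389552e+01,
        1.07548994e-02,  4.36478615e-03,  1.15376824e-05]), 'tcp_pos': array([ 0.22485217, -0.63591451,  0.24135022]), 'tcp_rot': array([ 3.14156911e+00,  1.78312103e-03, -1.23093612e+00]), 'wrist_force': array([ 0.56073126, -0.32243333,  0.4265888 ]), 'torque': array([ 0.00020201, -0.0186523 ,  0.01445062]), 'opening': 0.9993750764327647} 0.011
```

View pics/top0.png

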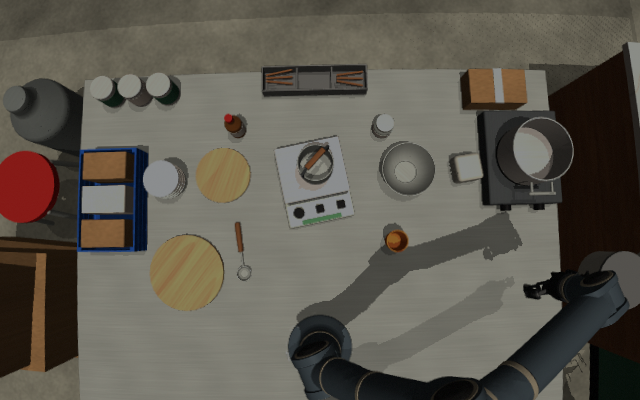

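View pics/scene0.png

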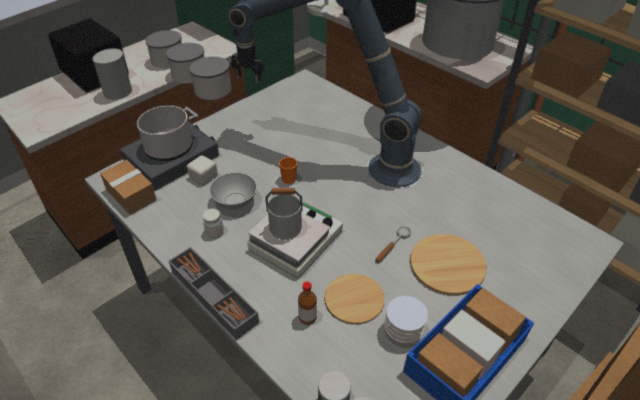

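Top view: the canister with its handle is at (316,162) on the scale. The round key is at (299,213), with square keys at (320,209) and (341,204). Board candidates are the small disc (223,175) and the large decoy (187,272); the small one is meant. Handle look-alikes are the spoon handle (239,236) and the pot (535,150). Next I'll measure these and crop close.

Run:
```python
from h import *
T=pickle.load(open('top.pkl','rb'));S=pickle.load(open('scene.pkl','rb'))
A,B=cloud(T),cloud(S)
im=T['image'];c=cv2.resize(im[130:235,190:360],None,fx=4.5,fy=4.5,interpolation=cv2.INTER_CUBIC);cv2.imwrite('pics/crop.png',c[...,::-1])
np.set_printoptions(precision=4,suppress=True)
# board: circle from mask
hsv=cv2.cvtColor(im,cv2.COLOR_RGB2HSV)
m=np.zeros(im.shape[:2],bool);m[140:210,190:255]=1
m&=(hsv[...,1]>70)&(np.abs(A[...,2]-.012)<.012)
P=A[m];(cx,cy),r=cv2.minEnclosingCircle(P[:,:2].astype(np.float32));print('board',P.mean(0),cx,cy,r,m.sum())
# scale pan & panel
for nm,X in(('top',A),('scene',B)):
    q=X.reshape(-1,3);ok=(np.abs(q[:,0]-.6)<.25)&(np.abs(q[:,1])<.2)
    for lo,hi,l in((.082,.098,'pan'),(.042,.054,'panel'),(.06,.072,'keys'),(.252,.275,'grip')):
        p=q[ok&(q[:,2]>lo)&(q[:,2]<hi)]
        # restrict
        if len(p)<4: print(nm,l,len(p));continue
        med=np.median(p,0);p=p[np.linalg.norm(p[:,:2]-med[:2],axis=1)<.15]
        print(nm,l,len(p),p.mean(0),cv2.minAreaRect(p[:,:2].astype(np.float32)))
for u,v in((299,213),(320,209),(341,204),(315,162),(320,150),(308,166)):print(u,v,A[v,u])
```

```text
board [0.5811 0.3192 0.0113] 0.5830143690109253 0.31869012117385864 0.09675000607967377 2345
top pan 3037 [0.5749 0.0165 0.09  ] ((0.5810781717300415, 0.013925403356552124), (0.18381641805171967, 0.21434594690799713), 10.81965446472168)
top panel 1256 [ 0.4518 -0.013   0.0478] ((0.4537126123905182, -0.010383650660514832), (0.08008597791194916, 0.21919341385364532), 11.213417053222656)
top keys 241 [0.4597 0.0005 0.0657] ((0.46966347098350525, -0.013468995690345764), (0.052979398518800735, 0.18793973326683044), 12.825827598571777)
top grip 174 [0.5857 0.0016 0.2669] ((0.5868140459060669, 0.0017017349600791931), (0.01664295606315136, 0.09033545851707458), 46.90190124511719)
scene pan 1628 [0.6014 0.0457 0.0905] ((0.5863192677497864, 0.015506632626056671), (0.19204014539718628, 0.21764825284481049), 10.869380950927734)
scene panel 507 [0.4938 0.0659 0.0483] ((0.5412749648094177, 0.03815920650959015), (0.266744464635849, 0.16282624006271362), 10.654074668884277)
scene keys 187 [0.6401 0.0652 0.0657] ((0.6306247115135193, 0.07146244496107101), (0.13442154228687286, 0.2635188102722168), 52.96851348876953)
scene grip 177 [0.591  0.0054 0.2646] ((0.5911439657211304, 0.003288794308900833), (0.023860815912485123, 0.08943547308444977), 42.19077682495117)
299 213 [0.4433 0.0568 0.065 ]
320 209 [nan nan nan]
341 204 [ 0.4699 -0.0802  0.0628]
315 162 [0.5769 0.0001 0.2603]
320 150 [ 0.6091 -0.0146  0.2693]
308 166 [0.5647 0.0197 0.2684]
```

View pics/crop.png

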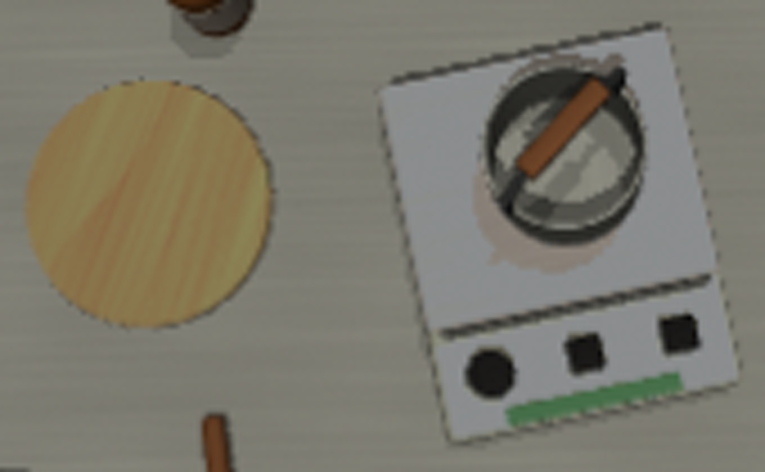

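The crop confirms the choices. The bar, round key (left end) and small board agree with the given sizes: bar top at 0.269, pan 184x214 mm, keys 140 mm apart, board radius 96 mm. Now I'll refine the bar and check the IK.

Run:
```python
from h import *
np.set_printoptions(precision=4,suppress=True)
for n in('top','scene'):
    f=pickle.load(open(n+'.pkl','rb'));X=cloud(f);h=cv2.cvtColor(f['image'],cv2.COLOR_RGB2HSV)
    m=(X[...,2]>.262)&(X[...,2]<.28)&(np.hypot(X[...,0]-.588,X[...,1])<.06)&(h[...,1]>110)
    p=X[m];r=cv2.minAreaRect(p[:,:2].astype(np.float32));l=cv2.fitLine(p[:,:2].astype(np.float32),cv2.DIST_HUBER,0,.01,.01).ravel()
    print(n,len(p),p.mean(0),r,np.degrees(np.arctan2(l[1],l[0])))
b=np.radians(45.5)
for y in (b,b-np.pi):
  for P in ([.588,.003,.45],[.588,.003,.252],[.588,.003,.38],[.582,.319,.38],[.582,.319,.175]):
    print(round(y,2),P,robot.inverse_kinematics(P,[np.pi,0,y]))
for y in np.radians([10.9,100.9,-79.1,-169.1]):print(y,robot.inverse_kinematics([.4432,.0578,.06],[np.pi,0,y]))
```

```text
top 141 [0.5868 0.0008 0.2685] ((0.5862107276916504, 0.001474795863032341), (0.015955137088894844, 0.07211229205131531), 47.377506256103516) -43.048836
scene 107 [0.5903 0.0056 0.2681] ((0.5901234149932861, 0.003027159720659256), (0.0216352678835392, 0.07010158151388168), 46.49882888793945) -42.948322
0.79 [0.588, 0.003, 0.45] [ 0.5527  0.3245 -0.8606  1.3863  0.2443  1.5403  0.5052]
0.79 [0.588, 0.003, 0.252] [ 0.5108  0.426  -0.7866  1.7025  0.3263  1.1496  0.4276]
0.79 [0.588, 0.003, 0.38] [ 0.5403  0.34   -0.8242  1.5158  0.2513  1.3956  0.4949]
0.79 [0.582, 0.319, 0.38] [ 0.0849  0.5782 -1.0881  1.324   0.5058  1.5293 -0.1556]
0.79 [0.582, 0.319, 0.175] [ 0.1156  0.7776 -1.1069  1.5903  0.7263  1.2369 -0.3323]
-2.35 [0.588, 0.003, 0.45] [ 0.2975  0.2572 -0.4877  1.4003  0.1197  1.5133 -2.5308]
-2.35 [0.588, 0.003, 0.252] [ 0.1942  0.3421 -0.3485  1.7203  0.1288  1.1017 -2.5415]
-2.35 [0.588, 0.003, 0.38] [ 0.2701  0.2714 -0.4442  1.5305  0.1179  1.3662 -2.5313]
-2.35 [0.582, 0.319, 0.38] [-1.2394  0.5508  1.113   1.4082 -0.4909  1.4804 -2.4921]
-2.35 [0.582, 0.319, 0.175] [-1.1558  0.6652  0.9147  1.67   -0.5805  1.1011 -2.4185]
0.19024088846738194 [ 0.45    0.5111 -0.831   2.1853  0.6049  0.6884 -0.6129]
1.7610372152622786 [ 0.5535  0.5752 -0.9773  2.1807  0.7206  0.7525  0.8508]
-1.3805554383275145 [ 0.2306  0.4303 -0.5485  2.1961  0.3904  0.6084 -1.9825]
-2.951351765122411 [-1.0494  0.6453  1.1102  2.2614 -0.8798  0.7742 -2.2729]
```

Run:
```python
from h import *
np.set_printoptions(precision=4,suppress=True)
o=[np.pi,0,np.radians(47)]
p=robot.sense()['tcp_pos'];robot.move_straight([p[0],p[1],.42],vel=.3)
robot.goto([.5875,.0022,.42],o)
f=snap('scene');cv2.imwrite('pics/s1.png',cv2.resize(f['image'][60:300,160:460],None,fx=2,fy=2)[...,::-1])
print(robot.sense()['t'],robot.move_straight([.5875,.0022,.252],vel=.15,contact_N=8))
s=robot.sense();print(s['t'],s['tcp_pos'],s['tcp_rot'],s['wrist_force'])
f=snap('scene');cv2.imwrite('pics/s2.png',cv2.resize(f['image'][60:300,160:460],None,fx=2,fy=2)[...,::-1])
```

```text
3.4917 False
4.7583 [0.5881 0.0024 0.253 ] [ 3.1402 -0.0014  0.8203] [ 0.1141 -0.5237  0.0021]
```

View pics/s2.png

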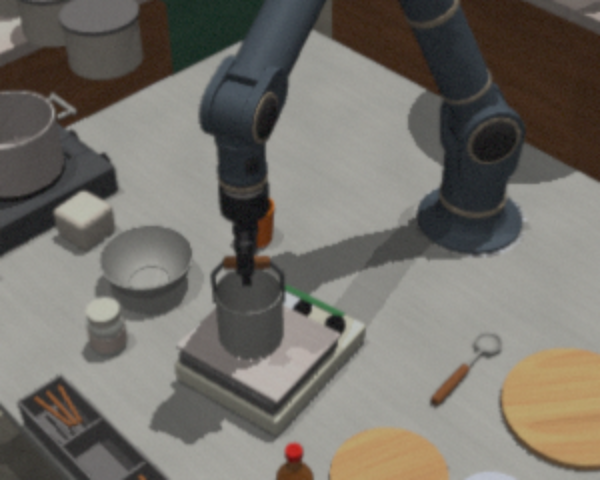

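The jaws straddle the grip bar at (246,262), near the centre of the handle. Gripping and lifting next.

Run:
```python
from h import *
np.set_printoptions(precision=4,suppress=True)
robot.grip(0.0,60);s=robot.sense();print(s['t'],s['opening'],s['wrist_force'],s['tcp_pos'])
p=s['tcp_pos'];robot.move_straight([p[0],p[1],p[2]+.09],vel=.1)
robot.sleep(.3);s=robot.sense();print(s['t'],s['opening'],s['wrist_force'],s['torque'],s['tcp_pos'])
f=snap('scene');cv2.imwrite('pics/s3.png',cv2.resize(f['image'][60:300,160:460],None,fx=2,fy=2)[...,::-1])
```

```text
5.45 0.178516585987215 [ 1.1427  0.4726 -0.3105] [0.5878 0.0025 0.2522]
6.8 0.1740027853013667 [-0.1437 -0.2589 -6.5776] [-0.0175 -0.0204  0.0002] [0.5877 0.0025 0.3417]
```

View pics/s3.png

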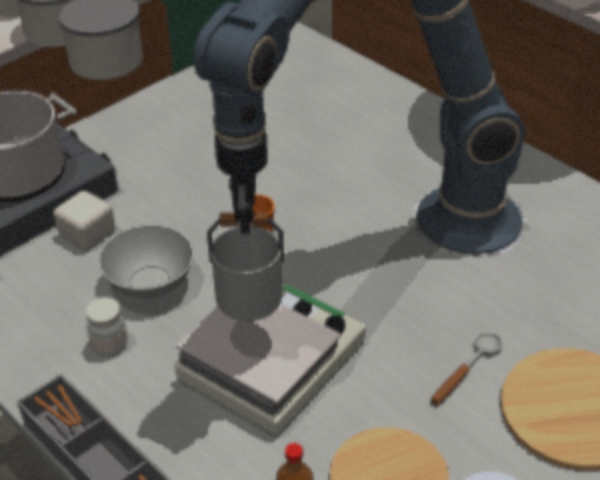

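Run:
```python
from h import *
np.set_printoptions(precision=4,suppress=True)
robot.move_straight([.582,.319,.342],vel=.14)
robot.move_straight([.582,.319,.195],vel=.1)
robot.sleep(.3);s=robot.sense();print(s['t'],s['wrist_force'],s['tcp_pos'])
print(robot.move_straight([.582,.319,.171],vel=.02,contact_N=3))
s=robot.sense();print(s['t'],s['wrist_force'],s['tcp_pos'])
f=snap('scene');cv2.imwrite('pics/s4.png',cv2.resize(f['image'][100:340,220:520],None,fx=2,fy=2)[...,::-1])
f=snap('top');cv2.imwrite('pics/t4.png',cv2.resize(f['image'][100:280,150:400],None,fx=3,fy=3)[...,::-1])
```

```text
11.175 [ 0.694  -0.4482 -6.5748] [0.5821 0.319  0.1952]
True
12.125 [-1.2446 -0.3431  7.336 ] [0.5819 0.319  0.1741]
```

View pics/s4.png

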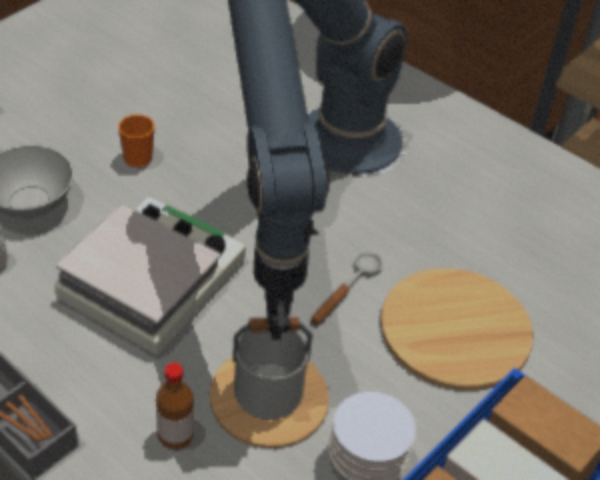

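The canister is on the board: bottom landing at TCP z 0.174 as predicted, and upright in the image at (270,370). Now releasing it and backing off.

Run:
```python
from h import *
np.set_printoptions(precision=4,suppress=True)
robot.grip(1.0);p=robot.sense()['tcp_pos']
robot.sleep(.2)
robot.move_straight([p[0],p[1],p[2]+.05],vel=.06);robot.move_straight([p[0],p[1],.35],vel=.2)
robot.goto([.4432,.0578,.22],[np.pi,0,np.radians(100.9)]);robot.grip(0.0)
robot.move_straight([.4432,.0578,.11],vel=.15);robot.sleep(.3)
s=robot.sense();print(s['t'],s['wrist_force'],s['tcp_pos'],s['opening'])
f=snap('scene');cv2.imwrite('pics/s5.png',cv2.resize(f['image'][140:340,240:440],None,fx=3,fy=3)[...,::-1])
X=cloud(f);q=X.reshape(-1,3);d=np.hypot(q[:,0]-.582,q[:,1]-.319)
r=q[(d<.09)&(q[:,2]>.100)&(q[:,2]<.135)];print('rim',r.mean(0),cv2.minAreaRect(r[:,:2].astype(np.float32)))
t=q[(d<.07)&(q[:,2]>.183)&(q[:,2]<.2)];print('bar',t.mean(0),len(t))
f=snap('top');cv2.imwrite('pics/t5.png',cv2.resize(f['image'][100:280,150:400],None,fx=3,fy=3)[...,::-1])
```

```text
18.05 [-0.1459 -0.3507  0.802 ] [0.4435 0.0577 0.1105] -0.0040075035583299065
rim [0.5932 0.3285 0.1136] ((0.5841748714447021, 0.31925633549690247), (0.10938357561826706, 0.11149927973747253), 71.67181396484375)
bar [0.5874 0.3188 0.1898] 140
```

View pics/s5.png

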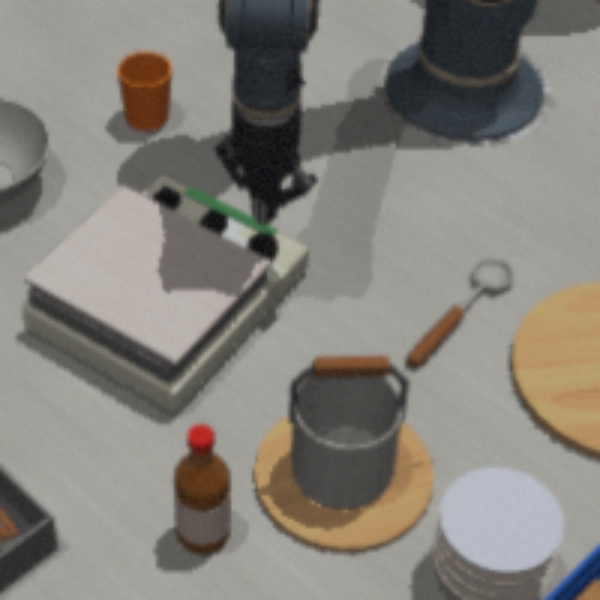

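View pics/t5.png

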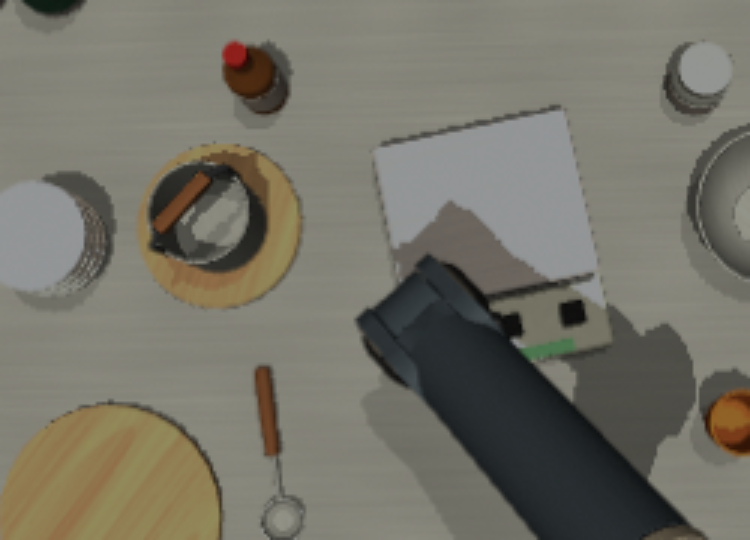

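The canister is centred on the board (rim centre 0.584, 0.319) and upright, and nothing else has moved. The fingertips are at (262,218), above the round key at (263,245). The knuckles stay well above the square keys. Now pressing.

Run:
```python
from h import *
np.set_printoptions(precision=4,suppress=True)
x,y=.4432,.0578
robot.move_straight([x,y,.084],vel=.08);robot.sleep(.2)
f0=robot.sense()['wrist_force'][2]
z=.079
for i in range(22):
    robot.move_straight([x,y,z],vel=.02);robot.sleep(.08)
    s=robot.sense();f=s['wrist_force'][2]-f0;print(round(z,4),s['tcp_pos'],round(f,2))
    if f>13:break
    z-=.001
robot.sleep(.5);s=robot.sense();print(s['t'],s['tcp_pos'],s['wrist_force']-[0,0,f0])
f=snap('scene');cv2.imwrite('pics/s6.png',cv2.resize(f['image'][140:340,240:440],None,fx=3,fy=3)[...,::-1])
```

```text
0.079 [0.4432 0.0578 0.079 ] -0.61
0.078 [0.4432 0.0578 0.078 ] -0.32
0.077 [0.4434 0.0579 0.0771] 0.99
0.076 [0.4433 0.0578 0.0761] 1.91
0.075 [0.4434 0.0578 0.0751] 2.1
0.074 [0.4434 0.0578 0.0741] 3.81
0.073 [0.4434 0.0579 0.0731] 3.27
0.072 [0.4433 0.0579 0.0721] 4.3
0.071 [0.4434 0.0578 0.0711] 4.3
0.07 [0.4434 0.0579 0.0702] 5.26
0.069 [0.4434 0.0578 0.0692] 6.85
0.068 [0.4434 0.0578 0.0683] 6.91
0.067 [0.4433 0.0578 0.0673] 7.09
0.066 [0.4434 0.0579 0.0669] 15.71
24.1417 [0.4434 0.0579 0.0669] [-1.3767 -2.0702 15.834 ]
```

View pics/s6.png

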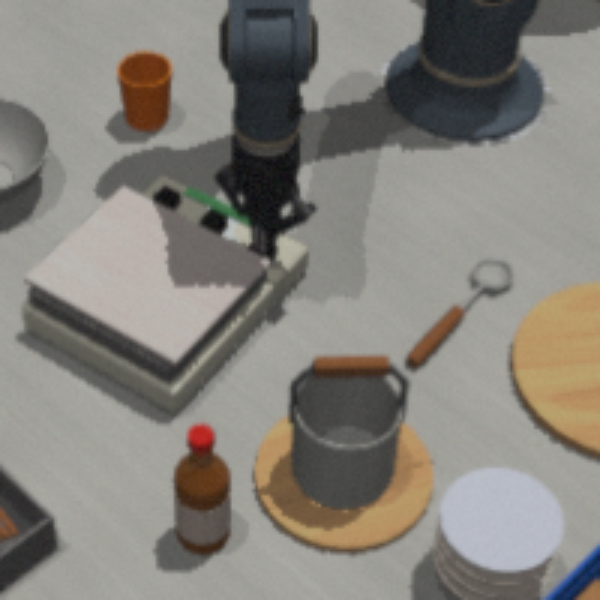

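The force curve matches a full press. It rises from about 2 N to 7–8 N over 10 mm of travel, then jumps to 15.8 N at the stop and stays steady. Handing in.

```bash
python3 -c "
from plant import robot
robot.close_job()"
```

```text
the job is handed in; nothing more can be done
```

The job is handed in: I set the canister on the smaller board and finished with the shut fingertips holding the round zero key down. `close_job` gave no verdict, so this rests on my own checks.

- **Canister:** I lifted it by the grip bar (6.6 N on the wrist) and set it down with light contact. After I let go, its rim centre measured (0.584, 0.319), about 1–2 mm from the board's centre. The camera images showed it upright.
- **Zero key:** The spring force rose to about 7 N over the 10 mm of travel, then jumped to about 15.8 N at the stop. It held steady there for 0.5 s at a tool height of 0.0669 m, where 0.067 m is fully down.
- **Other items:** In the last image, the things in view were where they had been, and the square keys looked untouched. It did not show the jar, tub or basin in full.
- **Time:** The robot clock was at about 24 s of the 42 s allowed.

No check failed. The two cameras disagreed by about 4 mm on the bar's position, which was well within the jaws' clearance.

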